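Make up two food parcels

TASK

Make up the two food parcels. In the long wooden tray pack the red-lidded jar in the middle compartment, with the blue coffee tin and the orange tea carton in the two outer ones, either way round; in the short white tray pack the green-lidded jar and the yellow cocoa tin, one to a compartment. Stand everything upright on the tray floor, setting it down rather than dropping it, and leave the white-lidded jar, the green bottle and the roll of tape where they are.

Things in the scene. Friction and masses are not known exactly. Their poses are not given: they have to be found in the camera images.
- jar_red: glass jar with amber contents, white paper label and a red screw lid with brass-coloured dots: a plain upright cylinder 62 mm in diameter and 100 mm high (the lid is the top 26 mm, as wide as the glass), about 0.35 kg. Origin: centre of its underside, z up. Stands upright on the table among the other stock at the start, 95 mm or more from centre to centre.
- jar_green: glass jar with amber contents, white paper label and a green screw lid with white dots: a plain upright cylinder 62 mm in diameter and 100 mm high (the lid is the top 26 mm, as wide as the glass), about 0.35 kg. Origin: centre of its underside, z up. Stands upright on the table among the other stock at the start, 95 mm or more from centre to centre.
- coffee_tin: Coffee tin, blue with a blue lid and a brass-coloured band round its middle: a plain upright cylinder 62 mm in diameter and 100 mm high, about 0.3 kg. Origin: centre of its underside, z up. Stands upright on the table among the other stock at the start, 95 mm or more from centre to centre.
- cocoa_tin: Cocoa tin, yellow with a yellow lid and a dark brown band round its middle: a plain upright cylinder 62 mm in diameter and 100 mm high, about 0.3 kg. Origin: centre of its underside, z up. Stands upright on the table among the other stock at the start, 95 mm or more from centre to centre.
- tea_carton: Rigid orange tea carton with a white band, upright: 68 mm along its x, 56 mm along its y, 100 mm high, about 0.15 kg; yaw within about 0.3 rad of the world axes at the start. Take it across the 56 mm (between the two faces that look along its y). Origin: centre of its underside, z up. Stands upright on the table among the other stock at the start, 95 mm or more from centre to centre.
- wood_tray: Long open brown wooden tray, 292 x 112 x 50 mm, with two dividers: three compartments in a row along x, each 92 (x) by 104 mm (y) inside, centred at x = -96, 0 and +96 mm, y = 0. Walls, dividers and floor 4 mm thick, walls and dividers 50 mm high. Fixed, left or right of the stock, x roughly away from the robot (within 0.15 rad). Origin: centre of its underside; x along its length, z up.
- white_tray: Short open white plastic tray, 196 x 112 x 50 mm, with one divider: two compartments along x, each 92 (x) by 104 mm (y) inside, centred at x = -48 and +48 mm, y = 0. Walls, dividers and floor 4 mm thick, walls and dividers 50 mm high. Fixed, left or right of the stock, x roughly away from the robot (within 0.15 rad). Origin: centre of its underside; x along its length, z up.
- jar_white: Spare stock, to be left alone: glass jar with amber contents, white paper label and a white screw lid with grey dots: a plain upright cylinder 62 mm in diameter and 100 mm high (the lid is the top 26 mm, as wide as the glass), about 0.35 kg. Origin: centre of its underside, z up. Stands among the stock.
- syrup_bottle: Spare stock, to be left alone: small green glass bottle, 52 mm in diameter, 116 mm high, with narrow neck and black cap, 0.3 kg. Origin: centre of its underside, z up. Stands among the stock.
- tape_roll: To be left alone: pale tan roll of tape lying flat, 84 mm outside and 68 mm inside diameter, 25 mm high, 0.15 kg. Origin: centre of its underside, z up. Lies among the stock.
Not all that is in view belongs to the job. Leave any purple or turquoise look-alike of the tea_carton alone.

How it is judged (in metres and radians):
At the end, for the whole second after the job is handed in: Wooden tray: red-lidded jar in the middle, coffee tin and tea carton outside; white tray: green-lidded jar and cocoa tin. Each on the floor, upright within 0.1 rad, within 22 mm (along) and 30 mm (across) of a compartment centre, released, at rest. White-lidded jar, bottle, tape moved under 30 mm (z of jar_red in the frame of wood_tray between -0.002 and 0.012 m and y of jar_red in the frame of wood_tray between -0.03 and 0.03 m and angle between each of jar_red, coffee_tin, tea_carton, jar_green, cocoa_tin, jar_white, syrup_bottle, tape_roll's own z axis and vertical below 0.1 rad and linear speed of each of jar_red, coffee_tin, tea_carton, jar_green, cocoa_tin, jar_white, syrup_bottle, tape_roll below 0.02 m/s and angular speed of each of jar_red, coffee_tin, tea_carton, jar_green, cocoa_tin below 0.2 rad/s and x of jar_red in the frame of wood_tray between -0.022 and 0.022 m and z of coffee_tin in the frame of wood_tray between -0.002 and 0.012 m and y of coffee_tin in the frame of wood_tray between -0.03 and 0.03 m and (x of coffee_tin in the frame of wood_tray between -0.118 and -0.074 m or x of coffee_tin in the frame of wood_tray between 0.074 and 0.118 m) and z of tea_carton in the frame of wood_tray between -0.002 and 0.012 m and y of tea_carton in the frame of wood_tray between -0.03 and 0.03 m and (x of tea_carton in the frame of wood_tray between -0.118 and -0.074 m or x of tea_carton in the frame of wood_tray between 0.074 and 0.118 m) and z of jar_green in the frame of white_tray between -0.002 and 0.012 m and y of jar_green in the frame of white_tray between -0.03 and 0.03 m and (x of jar_green in the frame of white_tray between -0.07 and -0.026 m or x of jar_green in the frame of white_tray between 0.026 and 0.07 m) and z of cocoa_tin in the frame of white_tray between -0.002 and 0.012 m and y of cocoa_tin in the frame of white_tray between -0.03 and 0.03 m and (x of cocoa_tin in the frame of white_tray between -0.07 and -0.026 m or x of cocoa_tin in the frame of white_tray between 0.026 and 0.07 m) and distance of each of jar_white, syrup_bottle, tape_roll from where it was at the start of the episode below 0.03 m); the robot touches nothing.
It fails at once if the white-lidded jar is pushed more than 30 mm or tipped over (distance of jar_white from where it was at the start of the episode above 0.03 m or angle between jar_white's own z axis and vertical above 0.3 rad).
It fails at once if the green bottle is pushed more than 30 mm or tipped over (distance of syrup_bottle from where it was at the start of the episode above 0.03 m or angle between syrup_bottle's own z axis and vertical above 0.3 rad).
It fails at once if the roll of tape is pushed more than 30 mm or tipped over (distance of tape_roll from where it was at the start of the episode above 0.03 m or angle between tape_roll's own z axis and vertical above 0.3 rad).
It fails at once if a packed thing is dropped (falls freely by more than about 25 mm) ((linear speed of jar_red above 0.7 m/s and contact force between jar_red and the fingers below 0.05 N) or (linear speed of coffee_tin above 0.7 m/s and contact force between coffee_tin and the fingers below 0.05 N) or (linear speed of tea_carton above 0.7 m/s and contact force between tea_carton and the fingers below 0.05 N) or (linear speed of jar_green above 0.7 m/s and contact force between jar_green and the fingers below 0.05 N) or (linear speed of cocoa_tin above 0.7 m/s and contact force between cocoa_tin and the fingers below 0.05 N)).
It also fails if it takes over 115 s, if anything falls off the work surface, if the arm or the gripper's body presses on something with over 40 N, if the wrist force passes 120 N, or if a joint passes its speed limit or range.

ROBOT

A 6-joint arm with a two-finger parallel gripper is mounted at the origin on the work surface. World frame = base frame: x ahead of the robot, y to its left, z up, the work surface at z = 0. Lengths are in mm, angles in rad, forces in N, time in s.
With the tool pointing down it reaches from about 325 to 775 mm from the base axis. Payload 9.3 kg.
Tool frame: the origin (TCP) lies between the finger pads; the fingertips stand 25 mm ahead of it and the grasp point (between the pads) lies 6 mm ahead of it (tip_extent is the distance from the TCP to the fingertips, in mm); z points along the fingers, y is the line along which they close (so a half turn about z gives the same grasp; the last joint's range is limited). The gripper opens to 85 mm and grips with 20 to 120 N. Pads are 22 mm wide; open, the fingers measure 114 mm over their backs; the gripper's body (76 mm by 85 mm) begins 54 mm behind the grasp point. The pads swing forward as they close: fully open they stand 13 mm farther back than shut.
Start: joints at [-1.469, 0.259, 0.021, 1.334, 0, 1.418], TCP at [138.622, -532.241, 256.279] pointing down, gripper open.
Joint ranges: [-3.04, 3.04], [-0.91, 1.82], [-1.04, 1.36], [-1.92, 1.95], [-1.52, 1.45], [-3.14, 3.14]. Speed limits (rad/s): [2.22, 2.22, 2.79, 3.14, 3.14, 3.14].

INTERFACE

Orientations are given as a unit quaternion [w, x, y, z].
In Python, from plant import read_state, get_image, calibration, sign_off, tip_extent gives the robot as it stands. The module is installed in compiled form; this text tells all that it offers.
- The arm moves only by the tool servo_tool, never from a script. Its argument "targets" is a list of rows, each a list of 3 entries, a list of its own where there are three numbers: the closure, from -1 (fully open) to 1 (shut), so that 0 is half open, then the shift along the world's x, y, z each as a share of 0.5 m, from -1 to 1, then the turn, a rotation vector about the world's x, y, z each as a share of pi rad, from -1 to 1. In form: [[claw, [x, y, z], [wx, wy, wz]], ...]. A call has 1 to 12 rows; each row shifts and turns the commanded pose from where the row before left it; what a row does not reach is not made up. A row lasts 1/8 s, in which the tool goes at most 62.5 mm and 10.7 degrees, less where a joint would pass 70% of its speed; a pose out of reach is approached as far as the arm can. A call with a number of a shift or a turn outside -1 to 1 is refused whole. A call with a gripper value outside its range is refused whole. The fingers move at their own pace and stop on an object; the grip force is fixed at half the most. Time passes only in rows, so rows that do not move let the fingers close. It gives the time, the measured TCP pose, the force, the opening and the grip force at its end, in the units of the state.
- read_state(): the state, without advancing time (a new reading comes with each control period).
- get_image(name): name is "scene" or "top" or "wrist"; returns (picture, depth): 384x512x3 uint8, blue, green, red; 384x512 float32, mm along the optical axis (not along the pixel's ray), 0 where there is no reading.
- calibration(name): a dict with "intrinsics" (3x3 intrinsics, pixels), "R" (3x3) and "t" (3): a world point X has camera coordinates R X + t. Camera axes: x right, y down, z forward; pixel columns grow to the right and rows downward; lengths in mm; the calibration is good to about 2 mm. A picture is of the moment at which its call begins: read the wrist's pose just before it. calibration takes no time and is no camera call; for the wrist camera it gives the pose at the moment of the call.
- sign_off(): hands the job in; it is judged then, once.
The state is a dict: "time": time; "q": joint angles; "dq": joint speeds; "joint_efforts": joint torques, N m; "eef_pos": TCP position; "eef_rot": TCP orientation; "force": force on the tool from outside, world axes, zero at the start; "ft_torque": the same for the moment, N m; "opening": finger opening in mm; "grasp_force": force on a finger pad.
Only numpy, scipy, OpenCV 4.12 (cv2) and the standard library are available. Lean on these libraries where they do the work, as an engineer would, in place of code of your own. Each camera call takes 0.05 s, during which the arm holds its last target. There are 200 camera calls.

## Working session

There is one attempt and no reset: what is moved stays moved. The work goes in short steps, Python scripts to look and compute and a tool call to move; the robot and the scene stay as the last step left them, time stands still between calls to the robot, and variables do not carry over. Pictures are saved under pics/ and viewed, at most 14 in all, crops included, and the job is handed in when it is done.

Besides the shell and the picture viewer there is one more tool, called after "Emit:" by a JSON object that holds its "fn" and its "kwargs", one argument or row to a line. servo_tool: Moves the arm, as the interface text tells. Shift numbers are shares of 0.5 m and turn numbers shares of pi rad, none past 1 either way. Its arguments: {"type":"object","properties":{"targets":{"type":"array"}},"required":["targets"]}

```bash
mkdir -p pics; python3 - <<'E'
from plant import *
import cv2,numpy as np
s=read_state();print({k:np.round(v,3) for k,v in s.items()},tip_extent if not callable(tip_extent) else tip_extent())
for n in("top","scene"):
    p,d=get_image(n);cv2.imwrite(f"pics/{n}0.png",p);np.save(f"{n}0.npy",d)
    c=calibration(n);print(n,np.round(c["intrinsics"],1).tolist(),np.round(c["R"],3).tolist(),np.round(c["t"],1))
E
```

```text
{'time': np.float64(0.0), 'q': array([-1.469,  0.259,  0.021,  1.334,  0.   ,  1.418]), 'dq': array([ 0.   , -0.001,  0.   ,  0.001,  0.002, -0.001]), 'joint_efforts': array([-1.0000e-03, -5.5564e+01,  3.4453e+01,  1.4000e-02, -0.0000e+00,
        0.0000e+00]), 'eef_pos': array([ 138.604, -531.977,  255.651]), 'eef_rot': array([-0.001,  0.992,  0.127,  0.   ]), 'force': array([ 1.144,  0.457, -0.121]), 'ft_torque': array([-0.011, -0.029,  0.05 ]), 'grasp_force': np.float64(0.0), 'opening': np.float64(85.273)} 25.0
top [[447.4, 0.0, 262.7], [0.0, 447.4, 192.5], [0.0, 0.0, 1.0]] [[-0.023, -1.0, -0.017], [-0.98, 0.026, -0.198], [0.198, 0.012, -0.98]] [  3.6 502.  824.9]
scene [[353.9, 0.0, 252.6], [0.0, 353.9, 191.2], [0.0, 0.0, 1.0]] [[0.831, 0.556, -0.014], [0.33, -0.513, -0.793], [-0.448, 0.654, -0.609]] [-400.7 -127.4 1049. ]
```

View pics/top0.png

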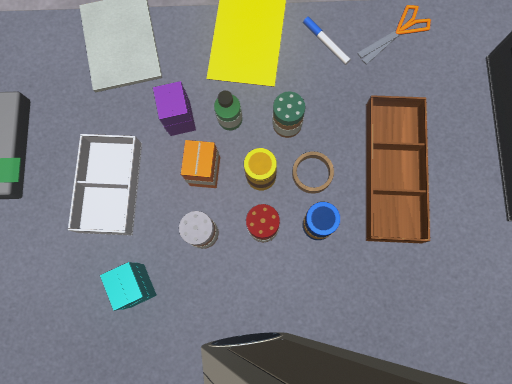

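View pics/scene0.png

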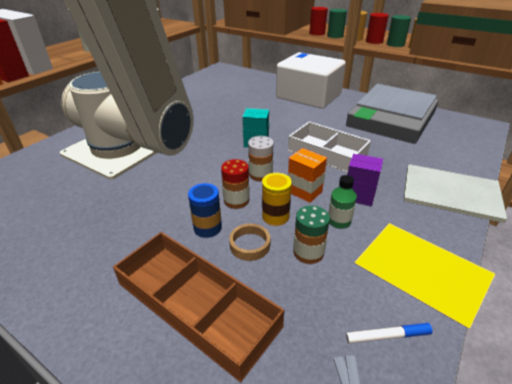

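The top view shows the white tray at left (105,185) and the wooden tray at right (400,170). The stock lies between them: orange carton (200,160), yellow tin (260,165), green-lidded jar (289,105), red (263,221), blue (322,219), white jar (197,228), bottle (228,105) and tape (313,172). I'll now measure these with depth.

```bash
cat > h.py <<'E'
from plant import *
import cv2,numpy as np
def cloud(d,c):
    K=c["intrinsics"];v,u=np.mgrid[:d.shape[0],:d.shape[1]]
    P=np.stack([(u-K[0][2])/K[0][0]*d,(v-K[1][2])/K[1][1]*d,d],-1)
    W=(P-np.array(c["t"]))@np.array(c["R"]); W[d<=0]=np.nan; return W
def comps(W,lo,hi,minpx=60,x0=250,x1=850):
    m=((W[...,2]>lo)&(W[...,2]<hi)&(W[...,0]>x0)&(W[...,0]<x1)).astype(np.uint8)
    n,l,st,ce=cv2.connectedComponentsWithStats(m)
    for i in range(1,n):
        if st[i,4]<minpx: continue
        w=W[l==i];xy=w[:,:2].astype(np.float32)
        (a,s,t)=cv2.minAreaRect(xy);e,r=cv2.minEnclosingCircle(xy)
        print("px",np.round(ce[i]),st[i,4],"rect",np.round(a,1),np.round(s,1),round(t,1),"circ",np.round(e,1),round(r,1),"z",np.round(np.median(w[:,2]),1))
E
python3 - <<'E'
from h import *
W=cloud(np.load("top0.npy"),calibration("top"))
print("table z",np.nanmedian(W[250:300,160:240,2]))
print("tall");comps(W,90,125)
print("rims");comps(W,44,56)
print("tape");comps(W,18,31)
p=cv2.imread("pics/top0.png")[80:320,60:440];cv2.imwrite("pics/crop1.png",cv2.resize(p,None,fx=2.1,fy=2.1,interpolation=cv2.INTER_CUBIC))
E
```

```text
table z 1.6685484573271483
tall
px [510.  46.] 111 rect [ 763.5 -499. ] [ 5.1 70.2] 89.5 circ [ 763.5 -499.6] 35.1 z 96.8
px [170. 101.] 1039 rect [678.4 166. ] [69.5 56.2] 11.7 circ [678.  165.8] 43.0 z 101.7
px [225. 100.] 271 rect [672.3  58. ] [31.5 29.6] 70.2 circ [672.9  57.5] 16.6 z 116.4
px [289. 107.] 818 rect [658.6 -62.5] [59.5 61.2] 88.5 circ [658.4 -62.7] 31.2 z 101.6
px [198. 159.] 1103 rect [560.6 111.9] [56.5 68.7] 83.4 circ [560.8 112.1] 43.5 z 101.6
px [260. 164.] 853 rect [547.1  -5.4] [59.7 60.5] 89.1 circ [547.3  -4.7] 31.0 z 101.9
px [322. 218.] 910 rect [ 441.6 -116.7] [60.  60.6] 86.4 circ [ 441.9 -117. ] 31.0 z 101.9
px [262. 221.] 902 rect [440.1  -7.7] [60.1 61. ] 89.6 circ [440.1  -7.2] 30.9 z 101.7
px [196. 228.] 916 rect [430.5 114.2] [60.6 60.3] 1.3 circ [430.6 114.7] 30.8 z 101.7
px [122. 286.] 1307 rect [329.9 246.3] [68.3 56.7] 23.9 circ [329.6 246. ] 43.4 z 101.6
rims
px [504. 104.] 372 rect [ 670.7 -499.5] [  4.9 254.8] 89.6 circ [ 670.7 -499.7] 127.4 z 50.0
px [  9. 141.] 1829 rect [620.5 500. ] [220.   43.9] 4.4 circ [619.7 510.2] 110.2 z 52.1
px
[... 642 characters left out ...]
rect [ 672.5 -311.1] [129.1  65.7] 46.2 circ [ 650.2 -289.6] 64.6 z 24.4
px [368. 174.] 173 rect [ 538.7 -221.4] [  1.5 233.8] 86.1 circ [ 538.7 -221.5] 116.9 z 26.7
px [ 95. 151.] 194 rect [607.7 330.2] [ 65.5 128.9] 38.7 circ [583.1 310.6] 64.4 z 24.9
px [133. 188.] 196 rect [527.  253.4] [  6.8 194.7] 84.3 circ [527.3 256. ] 97.4 z 24.1
px [408. 157.] 189 rect [ 574.5 -304.7] [132.2  64.1] 44.6 circ [ 552.1 -281.9] 66.1 z 25.0
px [313. 171.] 509 rect [ 548.8 -110.6] [82.7 82.6] 82.7 circ [ 549.2 -110.8] 42.1 z 26.0
px [ 86. 200.] 185 rect [510.9 337.5] [ 66.  131.3] 39.2 circ [485.8 316.9] 65.7 z 24.4
px [422. 214.] 114 rect [ 453.3 -323.2] [90.6 16.7] 6.8 circ [ 452.3 -315.2] 45.3 z 24.1
```

View pics/crop1.png

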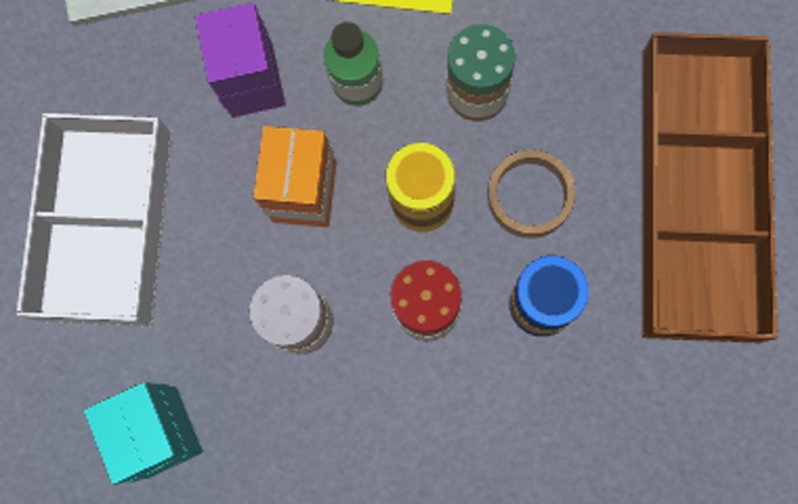

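Emit:
{"fn": "servo_tool", "kwargs": {
  "targets": [
    [-1, [0.06, 0.083, -0.005], [0, 0, 0.056]],
    [-1, [0.06, 0.083, -0.005], [0, 0, 0.056]],
    [-1, [0.06, 0.083, -0.005], [0, 0, 0.056]],
    [-1, [0.06, 0.083, -0.005], [0, 0, 0.056]],
    [-1, [0.06, 0.083, -0.005], [0, 0, 0.056]],
    [-1, [0.06, 0.083, -0.005], [0, 0, 0.056]],
    [-1, [0.06, 0.083, -0.005], [0, 0, 0.056]],
    [-1, [0.06, 0.083, -0.005], [0, 0, 0.056]],
    [-1, [0.06, 0.083, -0.005], [0, 0, 0.056]],
    [-1, [0.06, 0.083, -0.005], [0, 0, 0.056]],
    [-1, [0, 0, 0], [0, 0, 0.056]],
    [-1, [0, 0, 0], [0, 0, 0.056]]
  ]
}}

```text
time: 1.6
eef_pos: [438.8, -116.2, 230.9]
eef_rot: [-0.0, 0.374, 0.927, 0.0]
force: [-0.8, 0.3, -0.4]
opening: 85.7
grasp_force: 0.0
```

Emit:
{"fn": "servo_tool", "kwargs": {
  "targets": [
    [-1, [0, 0, 0], [0, 0, 0.056]],
    [-1, [0, 0, 0], [0, 0, 0.056]],
    [-1, [0, 0, 0], [0, 0, 0.056]],
    [-1, [0, 0, 0], [0, 0, 0.056]],
    [-1, [0, 0, 0], [0, 0, 0]],
    [-1, [0, 0, 0], [0, 0, 0]]
  ]
}}

```text
time: 2.35
eef_pos: [438.5, -117.2, 231.2]
eef_rot: [-0.0, 0.038, 0.999, 0.0]
force: [0.1, 0.2, 0.0]
opening: 85.3
grasp_force: 0.0
```

```bash
cat > s.py <<'E'
from h import *
from scipy.spatial.transform import Rotation as R
s=read_state();q=s["eef_rot"];M=R.from_quat([q[1],q[2],q[3],q[0]]).as_matrix()
print(np.round(s["time"],2),np.round(s["eef_pos"],1),"q",np.round(s["q"],2),"yang",round(np.degrees(np.arctan2(M[1,1],M[0,1])),1),"z",np.round(M[:,2],3),s["opening"],s["force"])
E
python3 s.py
```

```text
2.35 [ 438.5 -117.2  231.2] q [-0.45  0.1  -0.24  1.23  0.   -0.37] yang 85.7 z [-0.  0. -1.] 85.31380014785921 [0.09393148 0.16488178 0.0433036 ]
```

Emit:
{"fn": "servo_tool", "kwargs": {
  "targets": [
    [-1, [0.006, 0, -0.05], [0, 0, 0]],
    [-1, [0, 0, -0.07], [0, 0, 0]],
    [-1, [0, 0, -0.07], [0, 0, 0]],
    [-1, [0, 0, -0.06], [0, 0, 0]],
    [-1, [0, 0, -0.034], [0, 0, 0]],
    [-1, [0, 0, -0.02], [0, 0, 0]],
    [-1, [0, 0, 0], [0, 0, 0]],
    [1, [0, 0, 0], [0, 0, 0]],
    [1, [0, 0, 0], [0, 0, 0]],
    [1, [0, 0, 0], [0, 0, 0]],
    [1, [0, 0, 0], [0, 0, 0]],
    [1, [0, 0, 0], [0, 0, 0]]
  ]
}}

```text
time: 3.85
eef_pos: [442.1, -117.5, 80.2]
eef_rot: [0.001, 0.036, 0.999, -0.0]
force: [-1.1, -0.5, 6.5]
opening: 60.8
grasp_force: 64.2
```

Emit:
{"fn": "servo_tool", "kwargs": {
  "targets": [
    [1, [0, 0, 0.03], [0, 0, 0]],
    [1, [0, 0, 0.06], [0, 0, 0]],
    [1, [0, 0, 0.08], [0, 0, 0]],
    [1, [0, 0, 0.08], [0, 0, 0]],
    [1, [0, -0.02, 0.054], [0, 0, 0]],
    [1, [0.004, -0.06, 0], [0, 0, 0]],
    [1, [0.005, -0.07, 0], [0, 0, 0]],
    [1, [0.005, -0.07, 0], [0, 0, 0]],
    [1, [0.005, -0.06, 0], [0, 0, 0]],
    [1, [0.004, -0.03, 0], [0, 0, 0]],
    [1, [0, 0, 0], [0, 0, 0]],
    [1, [0, 0, 0], [0, 0, 0]]
  ]
}}

```text
time: 5.35
eef_pos: [453.0, -271.2, 231.3]
eef_rot: [-0.0, 0.036, 0.999, 0.0]
force: [0.5, 0.0, -3.2]
opening: 60.9
grasp_force: 66.1
```

Emit:
{"fn": "servo_tool", "kwargs": {
  "targets": [
    [1, [0, 0, -0.04], [0, 0, 0]],
    [1, [0, 0, -0.06], [0, 0, 0]],
    [1, [0, 0, -0.07], [0, 0, 0]],
    [1, [0, 0, -0.06], [0, 0, 0]],
    [1, [0, 0, -0.03], [0, 0, 0]],
    [1, [0, 0, -0.015], [0, 0, 0]],
    [1, [0, 0, -0.008], [0, 0, 0]],
    [1, [0, 0, -0.004], [0, 0, 0]],
    [1, [0, 0, -0.003], [0, 0, 0]],
    [1, [0, 0, -0.002], [0, 0, 0]],
    [1, [0, 0, 0], [0, 0, 0]],
    [1, [0, 0, 0], [0, 0, 0]]
  ]
}}

```text
time: 6.85
eef_pos: [453.1, -272.3, 85.4]
eef_rot: [0.0, 0.036, 0.999, -0.0]
force: [-0.8, -0.8, -3.6]
opening: 60.9
grasp_force: 66.2
```

Emit:
{"fn": "servo_tool", "kwargs": {
  "targets": [
    [1, [0, 0, -0.002], [0, 0, 0]],
    [1, [0, 0, -0.001], [0, 0, 0]],
    [1, [0, 0, -0.001], [0, 0, 0]],
    [-1, [0, 0, 0], [0, 0, 0]],
    [-1, [0, 0, 0], [0, 0, 0]],
    [-1, [0, 0, 0], [0, 0, 0]],
    [-1, [0, 0, 0], [0, 0, 0]],
    [-1, [0, 0, 0.04], [0, 0, 0]],
    [-1, [0, 0, 0.08], [0, 0, 0]],
    [-1, [0, 0, 0.08], [0, 0, 0]],
    [-1, [0, 0.02, 0.08], [0, 0, 0]],
    [-1, [-0.002, 0.06, 0.016], [0, 0, 0]]
  ]
}}

```text
time: 8.35
eef_pos: [452.9, -233.2, 233.7]
eef_rot: [0.002, 0.037, 0.999, -0.001]
force: [0.9, 0.7, -0.2]
opening: 85.0
grasp_force: 0.0
```

Emit:
{"fn": "servo_tool", "kwargs": {
  "targets": [
    [-1, [-0.005, 0.09, 0], [0, 0, 0]],
    [-1, [-0.005, 0.09, 0], [0, 0, 0]],
    [-1, [-0.005, 0.09, 0], [0, 0, 0]],
    [-1, [-0.005, 0.09, 0], [0, 0, 0]],
    [-1, [-0.005, 0.06, 0], [0, 0, 0]],
    [-1, [0, 0.028, 0], [0, 0, 0]],
    [-1, [0, 0, 0], [0, 0, 0]],
    [-1, [0, 0, 0], [0, 0, 0]]
  ]
}}

```text
time: 9.35
eef_pos: [439.9, -9.0, 231.2]
eef_rot: [-0.0, 0.036, 0.999, -0.0]
force: [0.1, -0.4, 0.4]
opening: 85.5
grasp_force: 0.0
```

Emit:
{"fn": "servo_tool", "kwargs": {
  "targets": [
    [-1, [0, 0.003, -0.05], [0, 0, 0]],
    [-1, [0, 0, -0.07], [0, 0, 0]],
    [-1, [0, 0, -0.07], [0, 0, 0]],
    [-1, [0, 0, -0.06], [0, 0, 0]],
    [-1, [0, 0, -0.034], [0, 0, 0]],
    [-1, [0, 0, -0.02], [0, 0, 0]],
    [-1, [0, 0, 0], [0, 0, 0]],
    [1, [0, 0, 0], [0, 0, 0]],
    [1, [0, 0, 0], [0, 0, 0]],
    [1, [0, 0, 0], [0, 0, 0]],
    [1, [0, 0, 0], [0, 0, 0]],
    [1, [0, 0, 0], [0, 0, 0]]
  ]
}}

```text
time: 10.85
eef_pos: [440.2, -7.0, 80.2]
eef_rot: [0.001, 0.036, 0.999, -0.0]
force: [-1.9, -1.2, 5.5]
opening: 61.1
grasp_force: 64.1
```

```bash
python3 - <<'E'
from h import *
p,d=get_image("top");cv2.imwrite("pics/top1.png",p);comps(cloud(d,calibration("top")),90,125)
E
python3 s.py
```

```text
px [510.  47.] 119 rect [ 763.  -498.9] [ 5.4 74.8] 88.6 circ [ 763.  -499.7] 37.4 z 95.6
px [170. 101.] 1039 rect [678.5 166.1] [69.9 56.3] 11.6 circ [678.3 166.3] 43.2 z 101.8
px [225. 101.] 272 rect [671.4  58.2] [30.7 30.7] 58.0 circ [670.8  57.7] 16.4 z 116.6
px [289. 107.] 822 rect [658.8 -62.5] [59.9 62.6] 89.8 circ [658.9 -62.6] 31.5 z 101.5
px [192. 157.] 692 rect [561.  118.4] [44.6 68.3] 82.8 circ [561.3 117.7] 40.1 z 101.8
px [407. 210.] 974 rect [ 452.6 -271.2] [61.  60.6] 32.2 circ [ 452.9 -271.7] 31.1 z 105.5
px [117. 283.] 926 rect [329.8 246.4] [68.  56.7] 23.5 circ [329.5 246. ] 43.3 z 101.9
10.9 [440.2  -7.   80.3] q [-0.21  0.2  -0.54  0.82 -0.   -0.13] yang 85.9 z [ 0.002 -0.001 -1.   ] 60.90735290334735 [-1.15822583 -1.58165152  6.33087629]
```

Emit:
{"fn": "servo_tool", "kwargs": {
  "targets": [
    [1, [0, 0, 0.03], [0, 0, 0]],
    [1, [0, 0, 0.06], [0, 0, 0]],
    [1, [0, 0, 0.08], [0, 0, 0]],
    [1, [0, 0, 0.08], [0, 0, 0]],
    [1, [0.004, -0.01, 0.054], [0, 0, 0]],
    [1, [0.016, -0.04, 0], [0, 0, 0]],
    [1, [0.028, -0.07, 0], [0, 0, 0]],
    [1, [0.032, -0.08, 0], [0, 0, 0]],
    [1, [0.032, -0.08, 0], [0, 0, 0]],
    [1, [0.032, -0.08, 0], [0, 0, 0]],
    [1, [0.032, -0.08, 0], [0, 0, 0]],
    [1, [0.024, -0.06, 0], [0, 0, 0]]
  ]
}}

```text
time: 12.4
eef_pos: [539.9, -258.3, 230.9]
eef_rot: [-0.0, 0.036, 0.999, 0.0]
force: [-0.1, 0.9, -3.3]
opening: 61.0
grasp_force: 66.3
```

Emit:
{"fn": "servo_tool", "kwargs": {
  "targets": [
    [1, [0.014, -0.03, 0], [0, 0, 0]],
    [1, [0.004, -0.012, 0], [0, 0, 0]],
    [1, [0, 0, 0], [0, 0, 0]],
    [1, [0, 0, 0], [0, 0, 0]]
  ]
}}

```text
time: 12.9
eef_pos: [548.4, -276.7, 231.6]
eef_rot: [0.0, 0.036, 0.999, 0.0]
force: [0.3, -0.1, -3.7]
opening: 61.1
grasp_force: 66.3
```

Emit:
{"fn": "servo_tool", "kwargs": {
  "targets": [
    [1, [0.002, -0.002, -0.04], [0, 0, 0]],
    [1, [0, 0, -0.06], [0, 0, 0]],
    [1, [0, 0, -0.07], [0, 0, 0]],
    [1, [0, 0, -0.06], [0, 0, 0]],
    [1, [0, 0, -0.03], [0, 0, 0]],
    [1, [0, 0, -0.015], [0, 0, 0]],
    [1, [0, 0, -0.008], [0, 0, 0]],
    [1, [0, 0, -0.004], [0, 0, 0]],
    [1, [0, 0, -0.003], [0, 0, 0]],
    [1, [0, 0, -0.003], [0, 0, 0]],
    [1, [0, 0, -0.002], [0, 0, 0]],
    [1, [0, 0, -0.001], [0, 0, 0]]
  ]
}}

```text
time: 14.4
eef_pos: [549.8, -278.8, 84.3]
eef_rot: [0.001, 0.036, 0.999, -0.0]
force: [-3.2, 2.4, 7.9]
opening: 60.4
grasp_force: 67.1
```

Emit:
{"fn": "servo_tool", "kwargs": {
  "targets": [
    [-1, [0, 0, 0], [0, 0, 0]],
    [-1, [0, 0, 0], [0, 0, 0]],
    [-1, [0, 0, 0], [0, 0, 0]],
    [-1, [0, 0, 0], [0, 0, 0]],
    [-1, [0, 0, 0.04], [0, 0, 0]],
    [-1, [0, 0, 0.08], [0, 0, 0]],
    [-1, [0, 0, 0.08], [0, 0, 0]],
    [-1, [0, 0, 0.08], [0, 0, 0]],
    [-1, [0, 0.04, 0.016], [0, 0, 0]],
    [-1, [0.002, 0.08, 0], [0, 0, 0]],
    [-1, [0.002, 0.09, 0], [0, 0, -0.006]],
    [-1, [0.003, 0.09, 0], [0, 0, -0.007]]
  ]
}}

```text
time: 15.9
eef_pos: [552.5, -126.8, 230.4]
eef_rot: [-0.001, 0.057, 0.998, 0.0]
force: [0.9, -0.6, 0.6]
opening: 85.4
grasp_force: 0.0
```

Emit:
{"fn": "servo_tool", "kwargs": {
  "targets": [
    [-1, [0.004, 0.09, 0], [0, 0, 0]],
    [-1, [0.003, 0.09, 0], [0, 0, 0]],
    [-1, [0.003, 0.09, 0], [0, 0, 0]],
    [-1, [0.003, 0.09, 0], [0, 0, 0]],
    [-1, [0.002, 0.09, 0], [0, 0, 0]],
    [-1, [0, 0.03, 0], [0, 0, 0]],
    [-1, [0, 0, 0], [0, 0, 0]],
    [-1, [0, 0, 0], [0, 0, 0]]
  ]
}}

```text
time: 16.9
eef_pos: [560.5, 110.4, 231.0]
eef_rot: [-0.0, 0.057, 0.998, -0.0]
force: [-0.2, 0.1, -0.1]
opening: 85.2
grasp_force: 0.0
```

```bash
python3 s.py
```

```text
16.9 [560.5 110.4 231. ] q [ 0.05  0.3   0.02  1.29 -0.    0.16] yang 83.5 z [-0. -0. -1.] 85.18365673851004 [-0.21690904  0.0847115  -0.10391679]
```

Emit:
{"fn": "servo_tool", "kwargs": {
  "targets": [
    [-1, [0, 0.003, -0.05], [0, 0, 0]],
    [-1, [0, 0, -0.07], [0, 0, 0]],
    [-1, [0, 0, -0.07], [0, 0, 0]],
    [-1, [0, 0, -0.06], [0, 0, 0]],
    [-1, [0, 0, -0.034], [0, 0, 0]],
    [-1, [0, 0, -0.018], [0, 0, 0]],
    [-1, [0, 0, 0], [0, 0, 0]],
    [1, [0, 0, 0], [0, 0, 0]],
    [1, [0, 0, 0], [0, 0, 0]],
    [1, [0, 0, 0], [0, 0, 0]],
    [1, [0, 0, 0], [0, 0, 0]],
    [1, [0, 0, 0], [0, 0, 0]]
  ]
}}

```text
time: 18.4
eef_pos: [561.2, 112.7, 81.3]
eef_rot: [0.001, 0.056, 0.998, -0.0]
force: [0.7, -1.6, 8.0]
opening: 55.5
grasp_force: 63.7
```

Emit:
{"fn": "servo_tool", "kwargs": {
  "targets": [
    [1, [0, 0, 0.03], [0, 0, 0]],
    [1, [0, 0, 0.06], [0, 0, 0]],
    [1, [0, 0, 0.08], [0, 0, 0]],
    [1, [0, 0, 0.08], [0, 0, 0]],
    [1, [0.002, -0.01, 0.052], [0, 0, 0]],
    [1, [0.01, -0.05, 0], [0, 0, 0.006]],
    [1, [0.018, -0.08, 0], [0, 0, 0.007]],
    [1, [0.018, -0.08, 0], [0, 0, 0]],
    [1, [0.018, -0.08, 0], [0, 0, 0]],
    [1, [0.018, -0.08, 0], [0, 0, 0]],
    [1, [0.018, -0.08, 0], [0, 0, 0]],
    [1, [0.018, -0.08, 0], [0, 0, 0]]
  ]
}}

```text
time: 19.9
eef_pos: [620.6, -158.3, 232.2]
eef_rot: [0.0, 0.036, 0.999, 0.0]
force: [0.2, 0.3, -0.9]
opening: 55.6
grasp_force: 63.7
```

Emit:
{"fn": "servo_tool", "kwargs": {
  "targets": [
    [1, [0.018, -0.09, 0], [0, 0, 0]],
    [1, [0.017, -0.09, 0], [0, 0, 0]],
    [1, [0.01, -0.05, 0], [0, 0, 0]],
    [1, [0.004, -0.024, 0], [0, 0, 0]],
    [1, [0, 0, 0], [0, 0, 0]],
    [1, [0, 0, 0], [0, 0, 0]]
  ]
}}

```text
time: 20.65
eef_pos: [645.1, -283.0, 231.7]
eef_rot: [0.0, 0.035, 0.999, 0.0]
force: [-0.3, 0.0, -1.8]
opening: 55.7
grasp_force: 63.7
```

Emit:
{"fn": "servo_tool", "kwargs": {
  "targets": [
    [1, [0, -0.002, -0.04], [0, 0, 0]],
    [1, [0, 0, -0.06], [0, 0, 0]],
    [1, [0, 0, -0.07], [0, 0, 0]],
    [1, [0, 0, -0.06], [0, 0, 0]],
    [1, [0, 0, -0.03], [0, 0, 0]],
    [1, [0, 0, -0.015], [0, 0, 0]],
    [1, [0, 0, -0.008], [0, 0, 0]],
    [1, [0, 0, -0.004], [0, 0, 0]],
    [1, [0, 0, -0.003], [0, 0, 0]],
    [1, [0, 0, -0.002], [0, 0, 0]],
    [1, [0, 0, -0.001], [0, 0, 0]],
    [1, [0, 0, -0.001], [0, 0, 0]]
  ]
}}

```text
time: 22.15
eef_pos: [645.2, -285.4, 85.3]
eef_rot: [0.0, 0.036, 0.999, -0.0]
force: [-3.0, 0.3, 8.0]
opening: 55.7
grasp_force: 64.7
```

Emit:
{"fn": "servo_tool", "kwargs": {
  "targets": [
    [-1, [0, 0, 0], [0, 0, 0]],
    [-1, [0, 0, 0], [0, 0, 0]],
    [-1, [0, 0, 0], [0, 0, 0]],
    [-1, [0, 0, 0], [0, 0, 0]],
    [-1, [0, 0, 0.04], [0, 0, 0]],
    [-1, [0, 0, 0.08], [0, 0, 0]],
    [-1, [0, 0, 0.08], [0, 0, 0]],
    [-1, [0, 0, 0.08], [0, 0, 0]],
    [-1, [0, 0.03, 0.014], [0, 0, 0]],
    [-1, [0.005, 0.08, 0], [0, 0, 0]],
    [-1, [0.006, 0.09, 0], [0, 0, 0]],
    [-1, [0.006, 0.09, 0], [0, 0, 0]]
  ]
}}

```text
time: 23.65
eef_pos: [653.2, -138.4, 230.2]
eef_rot: [-0.001, 0.036, 0.999, 0.0]
force: [0.8, -0.9, 0.6]
opening: 85.4
grasp_force: 0.0
```

Emit:
{"fn": "servo_tool", "kwargs": {
  "targets": [
    [-1, [0.006, 0.09, 0], [0, 0, 0]],
    [-1, [0.004, 0.05, 0], [0, 0, 0]],
    [-1, [0, 0.015, 0], [0, 0, 0]],
    [-1, [0, 0, 0], [0, 0, 0]],
    [-1, [0, 0, 0], [0, 0, 0]]
  ]
}}

```text
time: 24.28
eef_pos: [658.5, -63.8, 231.0]
eef_rot: [-0.0, 0.036, 0.999, -0.0]
force: [0.3, 0.8, -0.2]
opening: 85.5
grasp_force: 0.0
```

```bash
python3 - <<'E'
from h import *
p,d=get_image("top");cv2.imwrite("pics/top2.png",p);comps(cloud(d,calibration("top")),90,125)
E
python3 s.py
```

```text
px [510.  46.] 118 rect [ 763.1 -499. ] [ 5.7 74.2] 87.7 circ [ 763.1 -500. ] 37.1 z 96.3
px [406. 110.] 1151 rect [ 644.7 -284.8] [56.5 69.8] 85.5 circ [ 644.6 -285.3] 43.8 z 105.2
px [406. 159.] 924 rect [ 549.3 -278.3] [61.6 60.7] 75.3 circ [ 550.2 -278.3] 31.5 z 105.3
px [407. 210.] 977 rect [ 452.8 -271.1] [60.5 61.4] 74.1 circ [ 453.1 -271.3] 31.3 z 105.6
24.32 [658.6 -63.9 231. ] q [-0.22  0.46  0.27  1.38 -0.   -0.15] yang 85.8 z [-0. -0. -1.] 85.80516763936768 [ 0.29704047  0.1743968  -0.02774934]
```

View pics/top2.png

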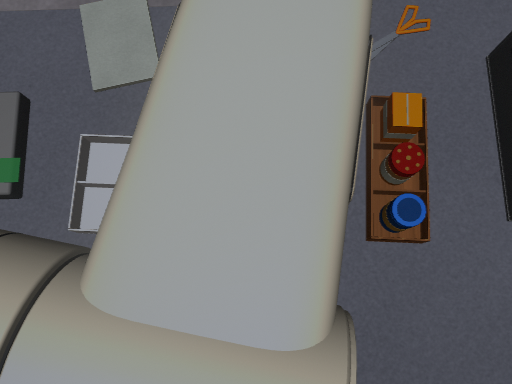

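The wooden tray now holds the carton (406,110), the red jar (406,159) and the coffee tin (407,210), each on its compartment centre. The arm hides the stock. Next is the green jar.

Emit:
{"fn": "servo_tool", "kwargs": {
  "targets": [
    [-1, [0, 0.003, -0.05], [0, 0, 0]],
    [-1, [0, 0, -0.07], [0, 0, 0]],
    [-1, [0, 0, -0.07], [0, 0, 0]],
    [-1, [0, 0, -0.06], [0, 0, 0]],
    [-1, [0, 0, -0.034], [0, 0, 0]],
    [-1, [0, 0, -0.018], [0, 0, 0]],
    [-1, [0, 0, 0], [0, 0, 0]],
    [1, [0, 0, 0], [0, 0, 0]],
    [1, [0, 0, 0], [0, 0, 0]],
    [1, [0, 0, 0], [0, 0, 0]],
    [1, [0, 0, 0], [0, 0, 0]],
    [1, [0, 0, 0], [0, 0, 0]]
  ]
}}

```text
time: 25.82
eef_pos: [659.2, -61.4, 81.7]
eef_rot: [0.001, 0.036, 0.999, -0.0]
force: [-0.8, -1.2, 5.9]
opening: 60.6
grasp_force: 64.6
```

Emit:
{"fn": "servo_tool", "kwargs": {
  "targets": [
    [1, [0, 0, 0.03], [0, 0, 0]],
    [1, [0, 0, 0.06], [0, 0, 0]],
    [1, [0, 0, 0.08], [0, 0, 0]],
    [1, [0, 0, 0.08], [0, 0, 0]],
    [1, [0, 0.01, 0.052], [0, 0, 0]],
    [1, [-0.01, 0.05, 0], [0, 0, 0]],
    [1, [-0.018, 0.08, 0], [0, 0, 0]],
    [1, [-0.018, 0.08, 0], [0, 0, 0]],
    [1, [-0.018, 0.08, 0], [0, 0, 0]],
    [1, [-0.018, 0.08, 0], [0, 0, 0]],
    [1, [-0.018, 0.08, 0], [0, 0, 0]],
    [1, [-0.018, 0.08, 0], [0, 0, 0]]
  ]
}}

```text
time: 27.32
eef_pos: [597.9, 211.0, 230.3]
eef_rot: [-0.001, 0.036, 0.999, -0.0]
force: [-0.3, 0.2, -2.3]
opening: 60.6
grasp_force: 65.8
```

Emit:
{"fn": "servo_tool", "kwargs": {
  "targets": [
    [1, [-0.018, 0.08, 0], [0, 0, 0]],
    [1, [-0.013, 0.06, 0], [0, 0, 0]],
    [1, [-0.01, 0.04, 0], [0, 0, 0]],
    [1, [0, 0.015, 0], [0, 0, 0]],
    [1, [0, 0, 0], [0, 0, 0]],
    [1, [0, 0, 0], [0, 0, 0]]
  ]
}}

```text
time: 28.08
eef_pos: [579.5, 305.3, 231.2]
eef_rot: [-0.0, 0.037, 0.999, -0.0]
force: [1.2, 0.2, -3.0]
opening: 60.5
grasp_force: 65.9
```

Emit:
{"fn": "servo_tool", "kwargs": {
  "targets": [
    [1, [0, 0, -0.04], [0, 0, 0]],
    [1, [0, 0, -0.06], [0, 0, 0]],
    [1, [0, 0, -0.07], [0, 0, 0]],
    [1, [0, 0, -0.06], [0, 0, 0]],
    [1, [0, 0, -0.03], [0, 0, 0]],
    [1, [0, 0, -0.015], [0, 0, 0]],
    [1, [0, 0, -0.008], [0, 0, 0]],
    [1, [0, 0, -0.004], [0, 0, 0]],
    [1, [0, 0, -0.003], [0, 0, 0]],
    [1, [0, 0, -0.002], [0, 0, 0]],
    [1, [0, 0, -0.001], [0, 0, 0]],
    [1, [0, 0, -0.001], [0, 0, 0]]
  ]
}}

```text
time: 29.58
eef_pos: [579.4, 306.3, 85.7]
eef_rot: [0.001, 0.036, 0.999, 0.0]
force: [-4.1, -3.2, 10.8]
opening: 61.0
grasp_force: 66.5
```

Emit:
{"fn": "servo_tool", "kwargs": {
  "targets": [
    [-1, [0, 0, 0], [0, 0, 0]],
    [-1, [0, 0, 0], [0, 0, 0]],
    [-1, [0, 0, 0], [0, 0, 0]],
    [-1, [0, 0, 0], [0, 0, 0]],
    [-1, [0, 0, 0.04], [0, 0, 0]],
    [-1, [0, 0, 0.08], [0, 0, 0]],
    [-1, [0, 0, 0.08], [0, 0, 0]],
    [-1, [0, 0, 0.08], [0, 0, 0]],
    [-1, [-0.004, -0.03, 0.014], [0, 0, 0]],
    [-1, [-0.008, -0.08, 0], [0, 0, 0]],
    [-1, [-0.01, -0.09, 0], [0, 0, 0]],
    [-1, [-0.01, -0.09, 0], [0, 0, 0]]
  ]
}}

```text
time: 31.08
eef_pos: [562.4, 159.6, 230.2]
eef_rot: [-0.001, 0.036, 0.999, -0.0]
force: [-0.2, -1.0, 0.1]
opening: 85.5
grasp_force: 0.0
```

Emit:
{"fn": "servo_tool", "kwargs": {
  "targets": [
    [-1, [-0.01, -0.09, 0], [0, 0, 0]],
    [-1, [-0.01, -0.09, 0], [0, 0, 0]],
    [-1, [-0.01, -0.09, 0], [0, 0, 0]],
    [-1, [-0.002, -0.045, 0], [0, 0, 0]],
    [-1, [0, -0.015, 0], [0, 0, 0]],
    [-1, [0, 0, 0], [0, 0, 0]],
    [-1, [0, 0, 0], [0, 0, 0]]
  ]
}}

```text
time: 31.95
eef_pos: [547.1, -2.9, 231.1]
eef_rot: [-0.0, 0.036, 0.999, 0.0]
force: [-0.2, 0.6, 0.2]
opening: 85.7
grasp_force: 0.0
```

Emit:
{"fn": "servo_tool", "kwargs": {
  "targets": [
    [-1, [0, -0.004, -0.05], [0, 0, 0]],
    [-1, [0, 0, -0.07], [0, 0, 0]],
    [-1, [0, 0, -0.07], [0, 0, 0]],
    [-1, [0, 0, -0.06], [0, 0, 0]],
    [-1, [0, 0, -0.034], [0, 0, 0]],
    [-1, [0, 0, -0.018], [0, 0, 0]],
    [-1, [0, 0, 0], [0, 0, 0]],
    [1, [0, 0, 0], [0, 0, 0]],
    [1, [0, 0, 0], [0, 0, 0]],
    [1, [0, 0, 0], [0, 0, 0]],
    [1, [0, 0, 0], [0, 0, 0]],
    [1, [0, 0, 0], [0, 0, 0]]
  ]
}}

```text
time: 33.45
eef_pos: [547.7, -5.6, 81.4]
eef_rot: [0.001, 0.036, 0.999, 0.0]
force: [-0.6, 1.3, 6.8]
opening: 60.8
grasp_force: 64.5
```

Emit:
{"fn": "servo_tool", "kwargs": {
  "targets": [
    [1, [0, 0, 0.03], [0, 0, 0]],
    [1, [0, 0, 0.06], [0, 0, 0]],
    [1, [0, 0, 0.08], [0, 0, 0]],
    [1, [0, 0, 0.08], [0, 0, 0]],
    [1, [0, 0.01, 0.052], [0, 0, 0]],
    [1, [-0.01, 0.05, 0], [0, 0, 0]],
    [1, [-0.016, 0.08, 0], [0, 0, 0]],
    [1, [-0.016, 0.08, 0], [0, 0, 0]],
    [1, [-0.016, 0.08, 0], [0, 0, 0]],
    [1, [-0.016, 0.08, 0], [0, 0, 0]],
    [1, [-0.016, 0.08, 0], [0, 0, 0]],
    [1, [-0.016, 0.08, 0], [0, 0, 0]]
  ]
}}

```text
time: 34.95
eef_pos: [493.6, 265.4, 232.1]
eef_rot: [0.0, 0.036, 0.999, -0.0]
force: [0.4, -0.3, -1.7]
opening: 60.9
grasp_force: 65.7
```

Emit:
{"fn": "servo_tool", "kwargs": {
  "targets": [
    [1, [-0.014, 0.06, 0], [0, 0, 0]],
    [1, [-0.007, 0.025, 0], [0, 0, 0]],
    [1, [0, 0.01, 0], [0, 0, 0]],
    [1, [0, 0, 0], [0, 0, 0]],
    [1, [0, 0, 0], [0, 0, 0]]
  ]
}}

```text
time: 35.58
eef_pos: [483.9, 310.9, 231.3]
eef_rot: [-0.0, 0.037, 0.999, -0.0]
force: [-0.4, 0.2, -2.2]
opening: 61.1
grasp_force: 65.8
```

Emit:
{"fn": "servo_tool", "kwargs": {
  "targets": [
    [1, [0, 0.002, -0.04], [0, 0, 0]],
    [1, [0, 0, -0.06], [0, 0, 0]],
    [1, [0, 0, -0.07], [0, 0, 0]],
    [1, [0, 0, -0.06], [0, 0, 0]],
    [1, [0, 0, -0.03], [0, 0, 0]],
    [1, [0, 0, -0.015], [0, 0, 0]],
    [1, [0, 0, -0.008], [0, 0, 0]],
    [1, [0, 0, -0.004], [0, 0, 0]],
    [1, [0, 0, -0.003], [0, 0, 0]],
    [1, [0, 0, -0.002], [0, 0, 0]],
    [1, [0, 0, -0.001], [0, 0, 0]],
    [1, [0, 0, -0.001], [0, 0, 0]]
  ]
}}

```text
time: 37.08
eef_pos: [483.8, 312.9, 85.3]
eef_rot: [0.001, 0.036, 0.999, 0.0]
force: [-2.7, -0.0, 10.6]
opening: 61.1
grasp_force: 66.8
```

Emit:
{"fn": "servo_tool", "kwargs": {
  "targets": [
    [-1, [0, 0, 0], [0, 0, 0]],
    [-1, [0, 0, 0], [0, 0, 0]],
    [-1, [0, 0, 0], [0, 0, 0]],
    [-1, [0, 0, 0], [0, 0, 0]],
    [-1, [0, 0, 0.04], [0, 0, 0]],
    [-1, [0, 0, 0.08], [0, 0, 0]],
    [-1, [0, 0, 0.08], [0, 0, 0]],
    [-1, [0, 0, 0.08], [0, 0, 0]],
    [-1, [-0.05, 0.03, 0.06], [0, 0, 0]],
    [-1, [-0.07, 0.05, 0], [0, 0, 0]],
    [-1, [-0.07, 0.05, 0], [0, 0, 0]],
    [-1, [0, 0, 0], [0, 0, 0]]
  ]
}}

```text
time: 38.58
eef_pos: [386.6, 379.0, 254.7]
eef_rot: [0.0, 0.034, 0.999, 0.0]
force: [0.8, -0.6, -0.4]
opening: 85.2
grasp_force: 0.0
```

```bash
python3 - <<'E'
from h import *
p,d=get_image("top");cv2.imwrite("pics/top3.png",p);W=cloud(d,calibration("top"));comps(W,90,125);comps(W,18,31,300)
p,d=get_image("scene");cv2.imwrite("pics/scene3.png",p)
E
python3 s.py
```

```text
px [510.  46.] 115 rect [ 765.8 -499. ] [67.8  5.4] 0.3 circ [ 765.8 -499.8] 33.9 z 96.6
px [170. 101.] 1036 rect [678.2 166. ] [69.6 56.4] 11.7 circ [677.9 166.2] 43.0 z 101.8
px [225. 100.] 270 rect [672.3  58.3] [31.3 27. ] 89.1 circ [672.   57.7] 16.6 z 116.5
px [406. 110.] 1146 rect [ 644.4 -284.7] [56.4 69.6] 85.8 circ [ 644.3 -284.4] 43.4 z 105.3
px [ 95. 152.] 913 rect [579.2 305.4] [61.4 60.9] 62.2 circ [579.3 305.8] 31.3 z 105.7
px [406. 159.] 927 rect [ 549.3 -278.6] [60.8 61.5] 42.0 circ [ 549.6 -278.4] 31.3 z 105.3
px [ 88. 201.] 956 rect [483.7 312.6] [60.5 61.8] 7.4 circ [484.  313.5] 31.8 z 105.9
px [407. 210.] 974 rect [ 452.8 -271.6] [60.8 61.1] 88.8 circ [ 452.6 -271.7] 31.0 z 105.5
px [195. 228.] 912 rect [430.2 114.5] [60.5 60.4] 89.1 circ [430.6 114.7] 31.0 z 101.7
px [122. 286.] 1300 rect [329.7 246.6] [68.3 57.1] 23.8 circ [329.4 245.6] 43.1 z 101.6
px [501. 134.] 543 rect [ 620.3 -499.5] [  4.8 357.3] 89.8 circ [ 620.3 -500. ] 178.7 z 24.1
px [ 21. 147.] 332 rect [616.9 491.7] [ 35.8 220.6] 80.8 circ [619.8 509.4] 110.3 z 23.5
px [313. 171.] 507 rect [ 548.8 -110.9] [83. 83.] 50.8 circ [ 549.2 -110.2] 42.4 z 26.0
38.67 [388.5 377.9 254.4] q [ 0.62  0.25 -0.    1.32 -0.    0.69] yang 85.9 z [ 0. -0. -1.] 85.55184844757174 [ 0.17852836  0.04972279 -0.92172188]
```

View pics/top3.png

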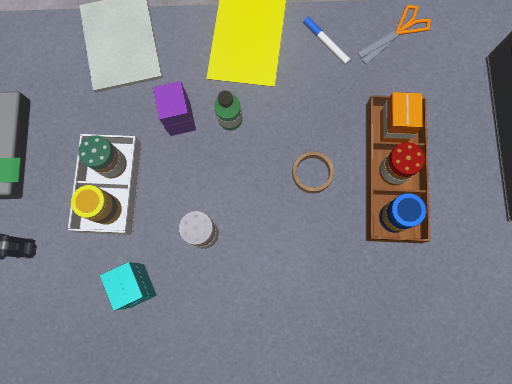

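View pics/scene3.png

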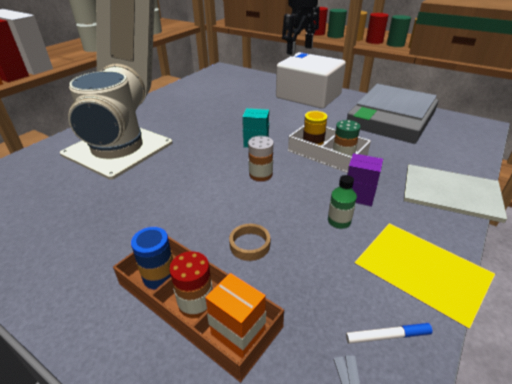

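The trays hold what they should. The green jar (95,152) and cocoa tin (88,201) are in the white tray, and the carton, red jar and coffee tin are in the wooden one. All stand upright on the tray floors, and the spare stock has not moved.

```bash
python3 -c "
from plant import *
print(sign_off())"
```

```text
the job is handed in; nothing more can be done
None
```

Both parcels are packed and the job is handed in at about 39 s of the 115 s allowed. The final camera check showed all five items upright, on the tray floor and within about 2 mm of their compartment centres, with the spare stock unmoved; the judge's verdict was not shown.

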